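# Close up the leak-test chamber

### The arm

A 7-joint arm with a two-finger parallel gripper is mounted at the origin on the work surface. World frame = base frame: x ahead of the robot, y to its left, z up, the work surface at z = 0. Lengths are in m, angles in rad, forces in N, time in s.
With the tool pointing down it reaches from about 0.4 to 0.925 m from the base axis. Payload 5.6 kg.
Tool frame: the origin (TCP) lies at the very end of the fingers, on their centre line; the grasp point (between the pads) lies 19 mm behind it; z points along the fingers, y is the line along which they close (so a half turn about z gives the same grasp; the last joint's range is limited). The gripper opens to 85 mm and grips with 20 to 120 N. Pads are 22 mm wide; open, the fingers measure 114 mm over their backs; the gripper's body (76 mm by 85 mm) begins 54 mm behind the grasp point. The pads swing forward as they close: fully open they stand 13 mm farther back than shut.
Start: joints at [1.176, 0.468, -0.012, 1.603, 0.006, 1.071, -0.056], TCP at [0.224, -0.61, 0.231] pointing down, gripper open.
Joint ranges: [-2.53, 2.53], [-0.31, 2.02], [-1.57, 1.55], [0.28, 2.44], [-1.29, 4.43], [0.15, 1.84], [-2.92, 2.92]. Speed limits (rad/s): [2.57, 2.57, 3.14, 3.14, 3.14, 3.14, 3.14].

### API

Orientations are given as a unit quaternion [x, y, z, w].
In Python, from rig import bot gives the robot as it stands. The module is installed in compiled form; this text tells all that it offers.
- The arm moves only by the tool move_arm, never from a script. Its argument "moves" is a list of rows, each a list of 3 entries, a list of its own where there are three numbers: the shift along the tool's x, y, z in m, then the turn about the tool's z in rad, then the closure, from -1 (fully open) to 1 (shut). In form: [[[x, y, z], spin, hand], ...]. A call has exactly 10 rows; each row is the pose to reach, as a shift and turn from the pose commanded when the call began, along the tool's axes at that moment; what a row does not reach only later rows make up. A row lasts 1/8 s, in which the tool goes at most 62.5 mm and 10.7 degrees, less where a joint would pass 70% of its speed; a pose out of reach is approached as far as the arm can. A call with a gripper value outside its range is refused whole. The fingers move at their own pace and stop on an object; the grip force is fixed at half the most. Time passes only in rows, so rows that repeat a pose let the fingers close, or fill a call up. It gives the time, the measured TCP pose, the force, the opening and the grip force at its end, in the units of the state.
- bot.observe(): the state, without advancing time (a new reading comes with each control period).
- bot.read_camera(name): name is "scene" or "side" or "wrist"; returns the picture (480x640x3 uint8, red, green, blue); there is no depth.
- bot.calibration(name): a dict with "intrinsics" (3x3 intrinsics, pixels), "T" (4x4, takes a point from camera to world coordinates). Camera axes: x right, y down, z forward; pixel columns grow to the right and rows downward; lengths in m; the calibration is good to about 2 mm. A picture is of the moment at which its call begins: read the wrist's pose just before it. calibration takes no time and is no camera call; for the wrist camera it gives the pose at the moment of the call.
- bot.finish_job(): hands the job in; it is judged then, once.
Trained networks look in the newest picture that a camera, given by its name, has taken for a name from the list of things; names that differ only in an ending like _2 or _b are one class to them, and where a whole thing is asked for, a point or a joint stands for the part that bears it (a point fixed in the world has none). Each returns a list of dicts, best first, with "confidence" (0 to 1); they miss things now and then, are a little off and sometimes report something else, mostly with a low value. They report only what shows in the picture. A call takes as long as a camera call. They do not tell look-alikes from the thing itself.
- bot.masks_of(camera, label): "mask" (480x640 bool, what is visible of it) and "rect" ([left, top, width, height] in pixels, round what is visible of it).
- bot.mark_of(camera, label): "centre" ([column, row] in pixels: a listed point, or the origin of a listed thing).
The state is a dict: "clock": time; "qpos": joint angles; "joint_vel": joint speeds; "tau": joint torques, N m; "tcp_pos": TCP position; "eef_rot": TCP orientation; "force": force on the tool from outside, world axes, zero at the start; "ft_torque": the same for the moment, N m; "finger_gap": opening from 0.0 (shut) to 1.0 (fully open); "grasp_force": force on a finger pad.
Only numpy, scipy, OpenCV 4.12 (cv2) and the standard library are available. Lean on these libraries where they do the work, as an engineer would, in place of code of your own. Each camera call takes 0.05 s, during which the arm holds its last target. There are 200 camera calls.

### The job

Take the green-capped probe out of the black stand and stand it upright in the empty white cup inside the leak-test chamber. Then, without putting the clamp down first, push the blue-framed lid fully shut and after that swing the red-handled clamp over until it is fully down on the lid. Leave the other probe standing in its cup, and do not shove or knock over the two bottles and the jar.

Things in the scene. Friction and masses are not known exactly. Their poses are not given: they have to be found in the camera images.
- chamber: fixed open-topped aluminium tub, 150 mm (x) by 200 mm (y) by 100 mm tall, walls and floor 8 mm thick. Origin: centre of its underside on the bench. Its own x points from the clamp side (-x) to the lid's hinge side (+x), z up. It is turned so that its x points roughly to the robot's left, give or take 35 degrees. A brass port sticks out 25 mm on its +y side, 40 mm up.
- chamber_hinge (a point): middle of the lid's hinge line, at (75, 0, 104) mm in the chamber's frame; the hinge line runs along the chamber's y
- lid (a joint): angle of the lid in rad: 0 shut (level on the tub), about 1.57 standing upright, more leaning back beyond the hinge, stop at 1.95. The hinge is stiff: the lid stays where it is left, and about 3 N at its free edge moves it. The lid is a flat plate 150 mm (from the hinge line to the free edge) by 200 mm by 8 mm, blue frame with clear window, no handle; shut, its upper face is 108 mm above the bench
- lid_edge (a point): middle of the lid's free edge, mid-thickness, 150 mm from the hinge line
- clamp_pivot (a point): middle of the clamp arm's pivot axis, at (-87, 0, 122) mm in the chamber's frame; the axis runs along the chamber's y
- clamp (a joint): angle of the clamp arm in rad: 0 fully down, the arm level and reaching from the pivot towards the chamber's +x, its rubber foot on the shut lid; 1.57 upright; more leaning outwards, away from the tub; stop at 2.5. Stiff pivot: it stays where it is left, and about 2 N at the red handle moves it. The arm is 14 mm wide and 12 mm thick, it runs through the pivot axis
- clamp_tip (a point): centre of the clamp's red cross handle, a bar 16 mm in diameter and 56 mm long along the chamber's y, 64 mm from the pivot axis (130 mm above the bench when the clamp is down)
- cup_free: the empty cup: white plastic cup fixed to the chamber floor, 34 mm outside and 28 mm inside diameter, 45 mm tall, floor 4 mm thick, so its rim is 53 mm above the bench. Origin: centre of its underside (8 mm above the bench), z up
- cup_full: the occupied cup, 92 mm from the empty one along the chamber's y (which of the two is on which side varies): white plastic cup fixed to the chamber floor, 34 mm outside and 28 mm inside diameter, 45 mm tall, floor 4 mm thick, so its rim is 53 mm above the bench. Origin: centre of its underside (8 mm above the bench), z up
- probe: the probe to load, loose, about 100 g: 80 mm tall in all: polished steel stem 14 mm in diameter, 55 mm long, with a white ceramic band, and on top of it a green plastic cap 26 mm in diameter, 25 mm tall. Origin: centre of the foot of the stem, z along the stem to the cap. It starts upright in the stand, foot 15 mm above the bench
- spare: the other, identical probe, standing loosely in the occupied cup, to be left there: 80 mm tall in all: polished steel stem 14 mm in diameter, 55 mm long, with a white ceramic band, and on top of it a green plastic cap 26 mm in diameter, 25 mm tall. Origin: centre of its foot, z to the cap
- stand: fixed black plastic block, 60 mm (x) by 80 mm (y) by 40 mm tall, with a 16 mm square hole 25 mm deep in the middle of its top that holds the probe. Origin: centre of its underside. A bottle stands on its +x side and one on its -x side, centres 64 to 80 mm from the hole; its +y and -y sides are free for fingers
- wash_a: loose yellow bottle, white cap, 50 mm in diameter, 110 mm tall, next to the stand. Origin: centre of its underside, z up
- wash_b: loose white bottle, red cap, 50 mm in diameter, 110 mm tall, next to the stand. Origin: centre of its underside, z up
- jar: loose amber jar, steel cap, 52 mm in diameter, 70 mm tall, behind the lid. Origin: centre of its underside, z up
There are look-alikes about, which are no part of the job. Leave any brown or pink look-alike of the probe alone.

How it is judged:
By the outcome, as a careful person would: the job done as asked, in the order asked, and still so for the second after the job is handed in, with the robot touching nothing.
It also fails if it takes over 61 s, if anything falls off the work surface, if the arm or the gripper's body presses on something with over 40 N, if the wrist force passes 120 N, or if a joint passes its speed limit or range.

## Working session

There is one attempt and no reset: what is moved stays moved. The work goes in short steps, Python scripts to look and compute and a tool call to move; the robot and the scene stay as the last step left them, time stands still between calls to the robot, and variables do not carry over. Pictures are saved under pics/ and viewed, at most 10 in all, crops included, and the job is handed in when it is done.

Besides the shell and the picture viewer there is one more tool, called after "Call:" in YAML: its name, and indented under it one key for each argument. move_arm: Moves the arm, as the interface text tells. Its arguments: {"type":"object","properties":{"moves":{"type":"array"}},"required":["moves"]}

```bash
mkdir -p pics; python3 - <<'E'
from rig import bot
import cv2,numpy as np
s=bot.observe(); print(s['clock'],s['tcp_pos'],s['eef_rot'],s['finger_gap'])
ims=[]
for c in ['scene','side']:
    im=bot.read_camera(c); cv2.imwrite(f'pics/{c}0.png',im[:,:,::-1])
    k=bot.calibration(c); print(c,k['intrinsics'].tolist(),np.round(k['T'],3).tolist())
    for n in ['chamber','chamber_hinge','lid_edge','clamp_pivot','clamp_tip','cup_free','cup_full','probe','spare','stand','wash_a','wash_b','jar']:
        print(n,[(np.round(d['centre']).tolist(),round(d['confidence'],2)) for d in bot.mark_of(c,n)][:4])
print(bot.observe()['clock'])
E
```

```text
0.0 [ 0.22369185 -0.60970862  0.23033285] [ 9.84572090e-01  1.74977210e-01 -2.41449569e-04 -8.47003776e-04] 1.0015355552285083
scene [[533.3909509279688, 0.0, 320.4505546627907], [0.0, 533.3909509279688, 247.5487688941942], [0.0, 0.0, 1.0]] [[-0.576, 0.648, -0.499, 1.006], [0.818, 0.469, -0.334, 0.314], [0.017, -0.6, -0.8, 0.91], [0.0, 0.0, 0.0, 1.0]]
chamber [([400.0, 352.0], 0.74)]
chamber_hinge [([452.0, 330.0], 0.81)]
lid_edge [([485.0, 281.0], 0.78), ([185.0, 271.0], 0.3), ([487.0, 352.0], 0.22)]
clamp_pivot [([398.0, 353.0], 0.7), ([359.0, 308.0], 0.66)]
clamp_tip [([344.0, 288.0], 0.86)]
cup_free [([387.0, 370.0], 0.55)]
cup_full [([394.0, 321.0], 0.79)]
probe [([232.0, 277.0], 0.83), ([205.0, 243.0], 0.74), ([175.0, 234.0], 0.54)]
spare [([395.0, 325.0], 0.75), ([206.0, 243.0], 0.64)]
stand [([207.0, 251.0], 0.97)]
wash_a [([237.0, 231.0], 0.78), ([184.0, 271.0], 0.68)]
wash_b [([237.0, 231.0], 0.78), ([184.0, 271.0], 0.68)]
jar [([487.0, 354.0], 0.8)]
side [[473.077503758278, 0.0, 314.15240998614627], [0.0, 473.077503758278, 239.30883832998273], [0.0, 0.0, 1.0]] [[0.825, -0.296, 0.481, 0.112], [-0.564, -0.448, 0.693, -0.551], [0.01, -0.844, -0.537, 0.536], [0.0, 0.0, 0.0, 1.0]]
chamber [([284.0, 236.0], 0.88), ([462.0, 352.0], 0.51)]
chamber_hinge [([250.0, 184.0], 0.92)]
lid_edge [([244.0, 111.0], 0.63), ([283.0, 238.0], 0.18)]
clamp_pivot [([321.0, 192.0], 0.83)]
clamp_tip [([337.0, 170.0], 0.94), ([418.0, 375.0], 0.64)]
cup_free []
cup_full []
probe [([458.0, 352.0], 0.96), ([510.0, 397.0], 0.8), ([428.0, 320.0], 0.78)]
spare []
stand [([464.0, 356.0], 0.65)]
wash_a [([418.0, 377.0], 0.69), ([490.0, 338.0], 0.64)]
wash_b [([418.0, 377.0], 0.69), ([490.0, 338.0], 0.64)]
jar [([224.0, 219.0], 0.92), ([239.0, 109.0], 0.27)]
1.4
```

View pics/scene0.png

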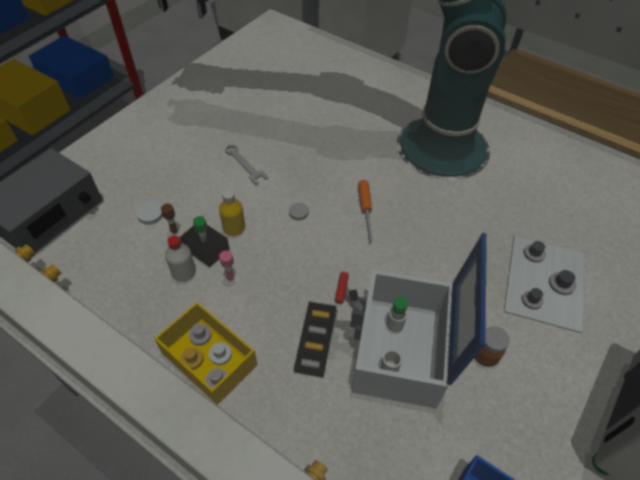

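View pics/side0.png

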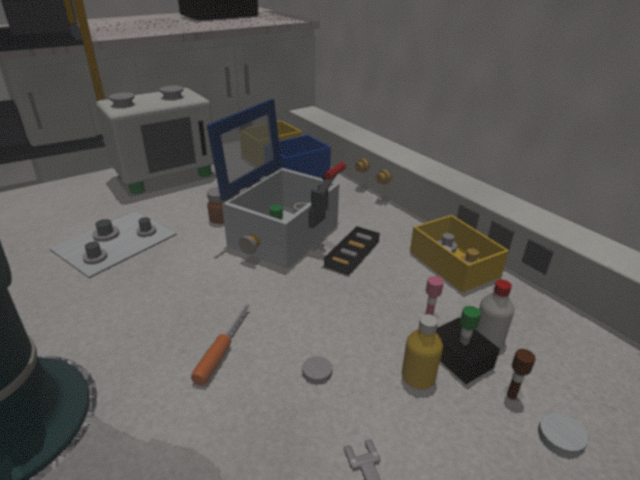

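```bash
cat > h.py <<'E'
import numpy as np, cv2
from rig import bot
from scipy.spatial.transform import Rotation as R
def proj(P,cal):
    P=np.atleast_2d(P); T=np.linalg.inv(cal['T']); q=P@T[:3,:3].T+T[:3,3]
    q=q@cal['intrinsics'].T; return q[:,:2]/q[:,2:]
def at_z(uv,z,cal):
    d=cal['T'][:3,:3]@np.linalg.inv(cal['intrinsics'])@[uv[0],uv[1],1]; o=cal['T'][:3,3]
    return (o+d*(z-o[2])/d[2])
def ch(p,pts):  # chamber frame -> world, p=(x,y,yaw)
    c,s=np.cos(p[2]),np.sin(p[2]); pts=np.atleast_2d(pts)
    return pts@np.array([[c,s,0],[-s,c,0],[0,0,1]])+[p[0],p[1],0]
def lid_edge(a,r=.15): return np.array([.075-r*np.cos(a),0,.104+r*np.sin(a)])
def clamp_tip(b): # 64mm from pivot, 8 mm higher than pivot when down
    r=np.array([np.sqrt(.064**2-.008**2),0.008]); c,s=np.cos(b),np.sin(b)
    return np.array([-.087+c*r[0]-s*r[1],0,.122+s*r[0]+c*r[1]])
def totool(v,rot): return R.from_quat(rot).inv().apply(v)
E
python3 - <<'E'
from h import *
from scipy.optimize import least_squares
C={c:bot.calibration(c) for c in ['scene','side']}
S,D='scene','side'
obs=[(S,'h',452,330),(S,'e',485,281),(S,'p',359,308),(S,'t',344,288),(S,'o',400,352),(D,'h',250,184),(D,'e',244,111),(D,'p',321,192),(D,'t',337,170),(D,'o',284,236)]
def res(p):
    m={'h':[.075,0,.104],'e':lid_edge(p[3]),'p':[-.087,0,.122],'t':clamp_tip(p[4]),'o':[0,0,0]}
    return np.concatenate([proj(ch(p,m[k]),C[c])[0]-[u,v] for c,k,u,v in obs])
for y0 in [1.2,1.57,1.9]:
    r=least_squares(res,[.6,.2,y0,1.7,1.8],loss='soft_l1',f_scale=2); 
    print(np.round(r.x,4),r.cost)
p=r.x; print(np.round(res(p).reshape(-1,2),1).tolist())
I=lambda q:np.round((ch([0,0,-p[2]],q-[p[0],p[1],0]))[0],4)
for n,uv,z in [('cupfree',(387,370),.008),('cupfull',(394,321),.008)]:
    q=at_z(uv,z,C[S]); print(n,np.round(q,4),I(q))
for n,z,a,b in [('probe',.015,(205,243),(458,352)),('stand',0,(207,251),(464,356)),('yel',0,(237,231),(418,377)),('wh',0,(184,271),(490,338)),('jar',0,(487,354),(224,219)),('pink',0,(232,277),(428,320)),('brown',0,(175,234),(510,397))]:
    print(n,np.round(at_z(a,z,C[S]),4),np.round(at_z(b,z,C[D]),4))
im=cv2.imread('pics/side0.png')[280:430,380:560]
im2=cv2.imread('pics/scene0.png')[180:300,130:274]
cv2.imwrite('pics/crop1.png',np.hstack([cv2.resize(im,(400,333)),cv2.resize(im2,(400,333))]))
E
```

```text
[0.5465 0.1914 2.018  1.6645 1.9359] 15.02709054757911
[0.5465 0.1914 2.018  1.6645 1.9359] 15.027090547586763
[0.5465 0.1914 2.018  1.6645 1.9359] 15.02709054758638
[[0.3, -0.7], [-1.4, 1.5], [-0.3, 1.5], [-1.2, 1.0], [-0.0, -2.4], [2.2, -0.9], [-2.3, 0.2], [-1.0, 1.7], [-2.1, -0.0], [-0.4, -0.8]]
cupfree [0.5993 0.1937 0.008 ] [-0.0208 -0.0486  0.008 ]
cupfull [0.5049 0.153  0.008 ] [-0.0167  0.0541  0.008 ]
probe [ 0.5803 -0.2639  0.015 ] [ 0.5806 -0.2562  0.015 ]
stand [ 0.5865 -0.2557  0.    ] [ 0.5953 -0.2585  0.    ]
yel [ 0.5081 -0.2398  0.    ] [ 0.5073 -0.2489  0.    ]
wh [ 0.6521 -0.2591  0.    ] [ 0.6605 -0.2556  0.    ]
jar [0.4593 0.3284 0.    ] [0.4702 0.3244 0.    ]
pink [ 0.6058 -0.1697  0.    ] [ 0.6087 -0.1703  0.    ]
brown [ 0.5929 -0.3426  0.    ] [ 0.5885 -0.3461  0.    ]
```

View pics/crop1.png

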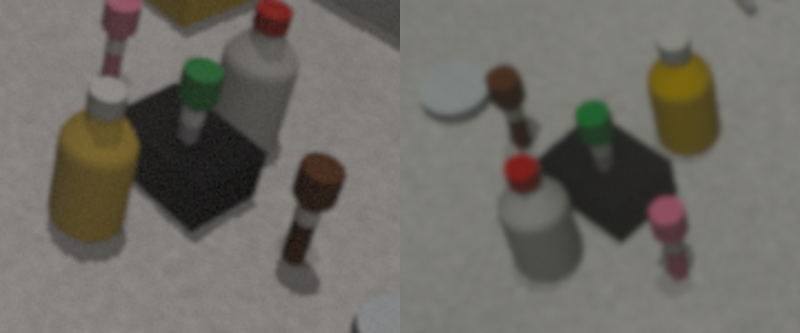

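Candidates (scene px): green-capped in black stand (205,243); pink (228,265); brown (170,218). Only the first has the green cap and is in the stand; the crop confirms it. Hovering over it.

Call:
move_arm:
  moves:
    - [[0.057,-0.026,-0.01],0.1,-0.2]
    - [[0.114,-0.052,-0.02],0.2,-0.2]
    - [[0.171,-0.077,-0.02],0.3,-0.2]
    - [[0.228,-0.103,-0.02],0.44,-0.2]
    - [[0.285,-0.129,-0.02],0.44,-0.2]
    - [[0.342,-0.154,-0.02],0.44,-0.2]
    - [[0.4,-0.18,-0.02],0.44,-0.2]
    - [[0.457,-0.206,-0.02],0.44,-0.2]
    - [[0.457,-0.206,-0.02],0.44,-0.2]
    - [[0.457,-0.206,-0.02],0.44,-0.2]

```text
clock: 2.65
tcp_pos: [0.5818, -0.2594, 0.251]
eef_rot: [0.999, -0.044, -0.0, 0.0]
force: [0.5, -0.4, -0.1]
finger_gap: 0.601
grasp_force: 0.0
```

```bash
python3 - <<'E'
from h import *
s=bot.observe(); print(s['clock'],s['tcp_pos'],s['eef_rot'],s['finger_gap'],s['force'])
cal=bot.calibration('wrist'); im=bot.read_camera('wrist'); cv2.imwrite('pics/w1.png',im[:,:,::-1]); print(cal['intrinsics'].tolist(),np.round(cal['T'],3).tolist())
for n,z in [('probe',.015),('stand',0),('wash_a',0)]:
    print(n,[(np.round(d['centre']).tolist(),round(d['confidence'],2),np.round(at_z(d['centre'],z,cal),4)) for d in bot.mark_of('wrist',n)][:4])
E
```

```text
2.65 [ 0.58184615 -0.25939816  0.25100906] [ 9.99041620e-01 -4.37682954e-02 -3.67791258e-04  2.05869337e-04] 0.6007203523253645 [ 0.54743039 -0.36937861 -0.12248608]
[[341.08252604875616, 0.0, 316.9804420880438], [0.0, 341.08252604875616, 241.8144839589076], [0.0, 0.0, 1.0]] [[-0.087, -0.946, -0.313, 0.662], [-0.996, 0.083, 0.026, -0.267], [0.001, 0.314, -0.949, 0.394], [0.0, 0.0, 0.0, 1.0]]
probe [([316.0, 201.0], 0.82, array([ 0.5858, -0.2596,  0.015 ])), ([388.0, 191.0], 0.78, array([ 0.5905, -0.3407,  0.015 ])), ([237.0, 182.0], 0.59, array([ 0.6145, -0.1745,  0.015 ]))]
stand [([318.0, 195.0], 0.68, array([ 0.5895, -0.2625, -0.    ]))]
wash_a [([314.0, 262.0], 0.78, array([ 0.506 , -0.2504,  0.    ])), ([307.0, 136.0], 0.77, array([ 0.6558, -0.2553,  0.    ]))]
```

View pics/w1.png

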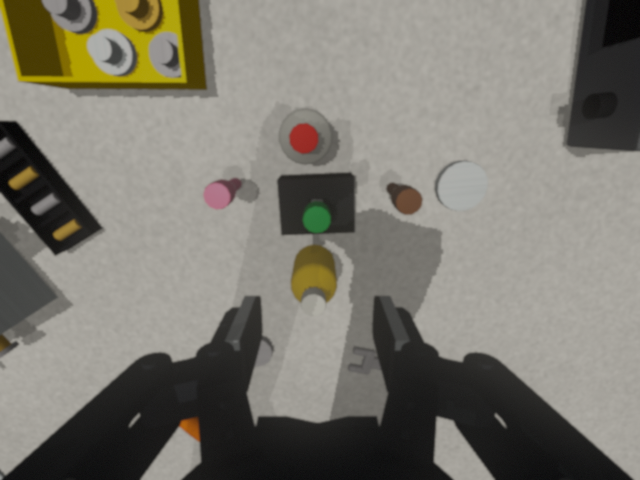

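The picture shows the green cap at (316,214) in the black stand, bottles fore and aft, pink/brown look-alikes to the sides; fingers are aligned within ~3° of the stand.

```bash
python3 - <<'E'
from h import *
cal=bot.calibration('wrist'); s=bot.observe()
P=[at_z(u,.04,cal) for u in [(278,177),(354,173),(356,233),(282,235)]]
print(np.round(P,4)); c=np.mean(P,0); print(c)
im=cv2.cvtColor(cv2.imread('pics/w1.png'),cv2.COLOR_BGR2HSV)
m=cv2.inRange(im,(45,90,40),(85,255,255)); n,l,st,ce=cv2.connectedComponentsWithStats(m); i=1+np.argmax(st[1:,4]); print(st[i],ce[i])
L,T,W,H,_=st[i]
print('cap mid',at_z(ce[i],.086,cal)); 
print('top edge far rim row',at_z((L+W/2,T),.095,cal))
g=[at_z((316,201),.015,cal)]
print(totool(np.array([c[0],c[1],.06])-s['tcp_pos'],s['eef_rot']))
E
```

```text
[[ 0.6184 -0.2253  0.04  ]
 [ 0.6154 -0.3034  0.04  ]
 [ 0.551  -0.3019  0.04  ]
 [ 0.5561 -0.2218  0.04  ]]
[ 0.5852359  -0.26311003  0.04      ]
[302 202  29  31 715] [316.34265734 217.56223776]
cap mid [ 0.58369052 -0.26175611  0.086     ]
top edge far rim row [ 0.60012076 -0.26340539  0.095     ]
[0.00451341 0.00136959 0.19140362]
```

Call:
move_arm:
  moves:
    - [[0.003,0.003,0.05],0,-0.2]
    - [[0.003,0.003,0.1],0,-0.2]
    - [[0.003,0.003,0.15],0,-0.2]
    - [[0.003,0.003,0.186],0,-0.2]
    - [[0.003,0.003,0.186],0,-0.2]
    - [[0.003,0.003,0.186],0,1]
    - [[0.003,0.003,0.186],0,1]
    - [[0.003,0.003,0.186],0,1]
    - [[0.003,0.003,0.186],0,1]
    - [[0.003,0.003,0.186],0,1]

```text
clock: 4.1
tcp_pos: [0.5862, -0.2628, 0.0676]
eef_rot: [0.999, -0.044, 0.002, 0.0]
force: [-0.3, 1.2, 7.2]
finger_gap: 0.281
grasp_force: 58.9
```

Call:
move_arm:
  moves:
    - [[0,0,-0.03],0,1]
    - [[0,0,-0.07],0,1]
    - [[0,0,-0.12],0,1]
    - [[0,0,-0.17],0,1]
    - [[-0.002,-0.04,-0.21],-0.1,1]
    - [[-0.006,-0.09,-0.21],-0.25,1]
    - [[-0.009,-0.14,-0.21],-0.4,1]
    - [[-0.012,-0.19,-0.21],-0.53,1]
    - [[-0.016,-0.24,-0.21],-0.53,1]
    - [[-0.018,-0.28,-0.21],-0.53,1]

```text
clock: 5.35
tcp_pos: [0.5912, 0.0198, 0.276]
eef_rot: [0.976, 0.22, 0.001, 0.0]
force: [0.5, 0.6, -1.3]
finger_gap: 0.29
grasp_force: 59.2
```

Call:
move_arm:
  moves:
    - [[0.02,-0.04,0],0,1]
    - [[0.04,-0.08,0],0,1]
    - [[0.06,-0.12,0],0,1]
    - [[0.078,-0.155,0],0,1]
    - [[0.078,-0.155,0],0,1]
    - [[0.078,-0.155,0],0,1]
    - [[0.078,-0.155,0],0,1]
    - [[0.078,-0.155,0],0,1]
    - [[0.078,-0.155,0],0,1]
    - [[0.078,-0.155,0],0,1]

```text
clock: 6.6
tcp_pos: [0.5958, 0.191, 0.2753]
eef_rot: [0.976, 0.219, -0.0, 0.0]
force: [0.2, -0.2, -0.3]
finger_gap: 0.287
grasp_force: 59.2
```

```bash
python3 - <<'E'
from h import *
s=bot.observe(); print(s['clock'],s['tcp_pos'],s['eef_rot'],s['finger_gap'],s['force'])
cal=bot.calibration('wrist'); im=bot.read_camera('wrist'); cv2.imwrite('pics/w2.png',im[:,:,::-1])
for n,z in [('cup_free',.008),('cup_full',.008),('chamber',0),('clamp_tip',.18),('clamp_pivot',.122),('chamber_hinge',.104)]:
    print(n,[(np.round(d['centre']).tolist(),round(d['confidence'],2),np.round(at_z(d['centre'],z,cal),4)) for d in bot.mark_of('wrist',n)][:3])
E
```

```text
6.6 [0.59577705 0.19102742 0.27525571] [ 9.75756144e-01  2.18860564e-01 -1.80572056e-05  3.50184395e-05] 0.28737724191137337 [ 0.20408648 -0.18322137 -0.28886159]
cup_free [([314.0, 197.0], 0.61, array([0.5964, 0.1949, 0.008 ]))]
cup_full [([312.0, 271.0], 0.78, array([0.5082, 0.1552, 0.008 ]))]
chamber [([300.0, 234.0], 0.92, array([0.5442, 0.1896, 0.    ]))]
clamp_tip []
clamp_pivot [([387.0, 268.0], 0.95, array([0.5848, 0.1125, 0.122 ]))]
chamber_hinge [([220.0, 256.0], 0.89, array([0.5208, 0.2597, 0.104 ]))]
```

View pics/w2.png

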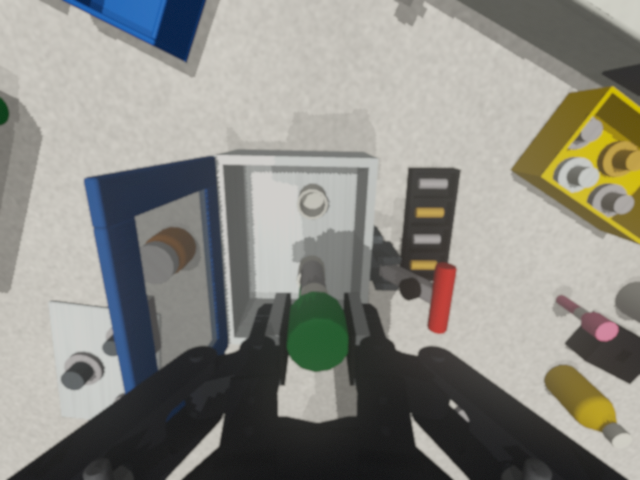

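Empty cup rim at (313,200), held probe at (316,330) looks upright, spare cup hidden behind it; lid left, clamp with red handle right at (441,298).

```bash
python3 - <<'E'
from h import *
cal=bot.calibration('wrist'); s=bot.observe()
d=bot.masks_of('wrist','cup_free')
for k in d[:2]: print(k['rect'],k['confidence'])
r=at_z((313.5,200),.053,cal); print('rim',r)
print('foot',at_z((312,262),s['tcp_pos'][2]-.053+.005,cal))
t=np.array([.5965,.1945,.066]); print(totool(t-s['tcp_pos'],s['eef_rot']))
print('rim tool',totool(r-s['tcp_pos'],s['eef_rot']))
E
```

```text
[298.4, 182.2, 30.2, 37.4] 0.82
rim [0.60132159 0.19718811 0.053     ]
foot [0.5989847  0.1955039  0.22726248]
[ 0.00202935 -0.00252218  0.20926235]
rim tool [ 0.00753739 -0.00289137  0.2222623 ]
```

```bash
python3 - <<'E'
from h import *
from scipy.optimize import least_squares
cal=bot.calibration('wrist'); s=bot.observe(); a=np.linspace(0,2*np.pi,60)
def cyl(x,y,r,z0,z1): return np.vstack([np.c_[x+r*np.cos(a),y+r*np.sin(a),0*a+z] for z in (z0,z1)])
def bb(p): q=proj(p,cal); return np.r_[q.min(0),q.max(0)]
r=least_squares(lambda p:bb(cyl(p[0],p[1],.017,.008,.053))-[298.4,182.2,328.6,219.6],[.597,.195])
print('cup',r.x,r.fun)
im=cv2.imread('pics/w2.png'); cv2.imwrite('pics/w2c.png',cv2.resize(im[160:360,230:400],None,fx=3.4,fy=3,interpolation=cv2.INTER_CUBIC))
x,y,z=s['tcp_pos']
for zz,rr in [(z-.053,.007),(z-.053+.055,.013),(z-.053+.08,.013)]: print(bb(cyl(x,y,rr,zz,zz)).round(1))
print('cup box at model',bb(cyl(.5965,.1945,.017,.008,.053)).round(1))
E
```

```text
cup [0.59708617 0.19518658] [-0.52612081  0.20837357  0.52566887 -0.18292799]
[304.6 255.5 327.2 276.5]
[287.8 285.8 343.6 335.3]
[282.7 314.2 348.4 370.4]
cup box at model [298.2 183.1 329.5 220.1]
```

View pics/w2c.png

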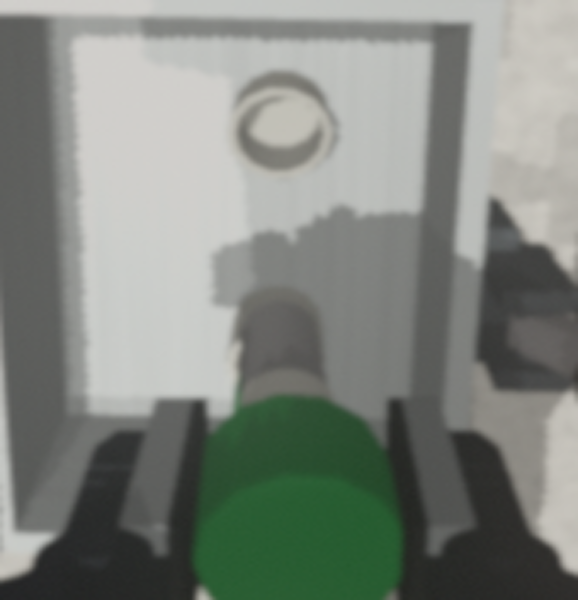

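Call:
move_arm:
  moves:
    - [[0.003,-0.001,0.04],0,1]
    - [[0.003,-0.001,0.08],0,1]
    - [[0.003,-0.001,0.11],0,1]
    - [[0.003,-0.001,0.14],0,1]
    - [[0.003,-0.001,0.16],0,1]
    - [[0.003,-0.001,0.18],0,1]
    - [[0.003,-0.001,0.195],0,1]
    - [[0.003,-0.001,0.203],0,1]
    - [[0.003,-0.001,0.207],0,1]
    - [[0.003,-0.001,0.207],0,1]

```text
clock: 8.25
tcp_pos: [0.5982, 0.1936, 0.0685]
eef_rot: [0.976, 0.219, 0.0, -0.0]
force: [-0.3, -0.6, -0.6]
finger_gap: 0.286
grasp_force: 59.2
```

Call:
move_arm:
  moves:
    - [[0,0,0.002],0,1]
    - [[0,0,0.003],0,1]
    - [[0,0,0.003],0,0.4]
    - [[0,0,0.003],0,0.1]
    - [[0,0,0.003],0,0.1]
    - [[0,0,0.003],0,0.1]
    - [[0,0,-0.03],0,0.1]
    - [[0,0,-0.08],0,0.1]
    - [[0,0,-0.14],0,0.1]
    - [[0,0,-0.2],0,0.1]

```text
clock: 9.5
tcp_pos: [0.5978, 0.1934, 0.2702]
eef_rot: [0.976, 0.219, -0.0, -0.0]
force: [0.0, 0.7, 0.6]
finger_gap: 0.453
grasp_force: 0.0
```

```bash
python3 - <<'E'
from h import *
s=bot.observe(); print(s['clock'],s['tcp_pos'],s['finger_gap'],s['force'],s['qpos'])
ims=[]
for c in ['scene','wrist','side']:
    im=bot.read_camera(c)[:,:,::-1]; cv2.imwrite(f'pics/{c}3.png',im); ims.append(im)
cv2.imwrite('pics/c3.png',np.hstack([cv2.resize(ims[0][240:420,330:520],(400,380)),cv2.resize(ims[1][140:380,200:440],(400,380))]))
for n in ['lid_edge','clamp_tip']:
  for c in ['scene','side']: print(n,c,[(np.round(d['centre'],1).tolist(),round(d['confidence'],2)) for d in bot.mark_of(c,n)][:2])
E
```

```text
9.5 [0.59776141 0.19344718 0.27015751] 0.4528396530619377 [0.02546225 0.65933253 0.64398479] [-0.09952206  0.42779687 -0.35972404  1.59952624  0.16111426  1.14366411
 -1.62543131]
lid_edge scene [([482.8, 285.2], 0.92), ([399.0, 350.6], 0.53)]
lid_edge side [([242.7, 108.9], 0.75)]
clamp_tip scene [([339.9, 287.9], 0.77)]
clamp_tip side [([335.9, 169.2], 0.63)]
```

View pics/c3.png

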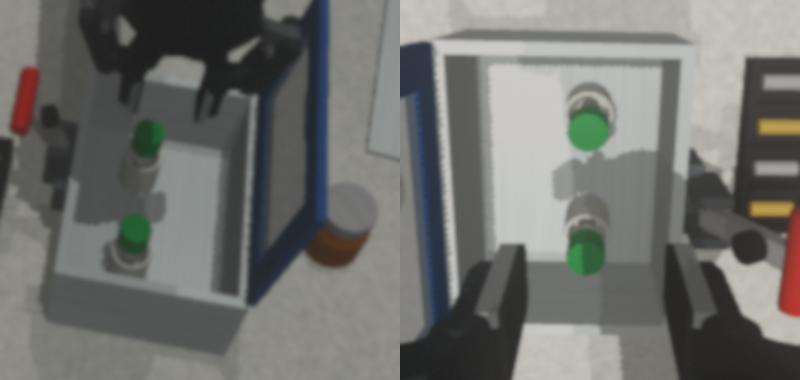

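Picture shows both green-capped probes standing upright in their cups, lid open, clamp up. Now hop over the lid to get behind it, fingers shut.

Call:
move_arm:
  moves:
    - [[0,0,-0.05],0,1]
    - [[0,0,-0.08],0,1]
    - [[-0.015,-0.05,-0.08],0,1]
    - [[-0.03,-0.1,-0.08],0,1]
    - [[-0.045,-0.145,-0.08],0,1]
    - [[-0.047,-0.16,-0.08],0,1]
    - [[-0.047,-0.16,-0.06],0,1]
    - [[-0.047,-0.16,-0.01],0,1]
    - [[-0.047,-0.16,0.035],0,1]
    - [[-0.047,-0.16,0.045],0,1]

```text
clock: 11.1
tcp_pos: [0.486, 0.3158, 0.2192]
eef_rot: [0.976, 0.218, -0.004, 0.001]
force: [-0.5, -0.4, -0.3]
finger_gap: 0.001
grasp_force: 0.0
```

```bash
python3 - <<'E'
from h import *
s=bot.observe(); p=[.5465,.1914,2.018]
q=ch([0,0,-p[2]],s['tcp_pos']-[p[0],p[1],0])[0]; print(s['clock'],q.round(4),s['finger_gap'],s['eef_rot'].round(3),s['force'].round(1))
r,w=.11,.015
for a in np.radians([85,75,65,55,45,35,26,18,10,4,-2]):
    n=np.array([np.sin(a),np.cos(a)]); c=np.array([.075,.104])+r*np.array([-np.cos(a),np.sin(a)])+.004*n+[w,0]
    print(round(np.degrees(a)),'tool y',round(-(c[0]-q[0]),3),'z',round(-(c[1]-q[2]),3))
E
```

```text
11.1 [0.1384 0.0007 0.2192] 0.0011036806785784984 [ 0.976  0.218 -0.004  0.001] [-0.5 -0.4 -0.3]
85 tool y 0.054 z 0.005
75 tool y 0.073 z 0.008
65 tool y 0.091 z 0.014
55 tool y 0.108 z 0.023
45 tool y 0.123 z 0.035
35 tool y 0.136 z 0.049
26 tool y 0.145 z 0.063
18 tool y 0.152 z 0.077
10 tool y 0.156 z 0.092
4 tool y 0.158 z 0.104
-2 tool y 0.158 z 0.115
```

Call:
move_arm:
  moves:
    - [[0,0.02,0.004],0,1]
    - [[0,0.04,0.006],0,1]
    - [[0,0.054,0.01],0,1]
    - [[0,0.064,0.011],0,1]
    - [[0,0.074,0.013],0,1]
    - [[0,0.083,0.016],0,1]
    - [[0,0.092,0.02],0,1]
    - [[0,0.1,0.024],0,1]
    - [[0,0.108,0.028],0,1]
    - [[0,0.116,0.033],0,1]

```text
clock: 12.35
tcp_pos: [0.5366, 0.2125, 0.1897]
eef_rot: [0.976, 0.219, -0.0, 0.0]
force: [-1.4, 1.2, 1.4]
finger_gap: -0.001
grasp_force: 1.0
```

```bash
python3 - <<'E'
from h import *
s=bot.observe(); p=[.5465,.1914,2.018]
q=ch([0,0,-p[2]],s['tcp_pos']-[p[0],p[1],0])[0]; print(s['clock'],q.round(4),s['force'].round(1))
im=bot.read_camera('side')[:,:,::-1]; cv2.imwrite('pics/s4.png',cv2.resize(im[60:300,160:420],(780,600)))
print([(np.round(d['centre'],1).tolist(),round(d['confidence'],2)) for d in bot.mark_of('side','lid_edge')][:2])
cal=bot.calibration('side')
for a in np.radians([90,75,65,55,45,35]): print(proj(ch(p,lid_edge(a)),cal).round(0))
E
```

```text
12.35 [ 0.0233 -0.0002  0.1897] [-1.4  1.2  1.4]
[([288.7, 133.8], 0.61)]
[[248. 112.]]
[[264. 118.]]
[[275. 125.]]
[[286. 134.]]
[[295. 145.]]
[[303. 156.]]
```

View pics/s4.png

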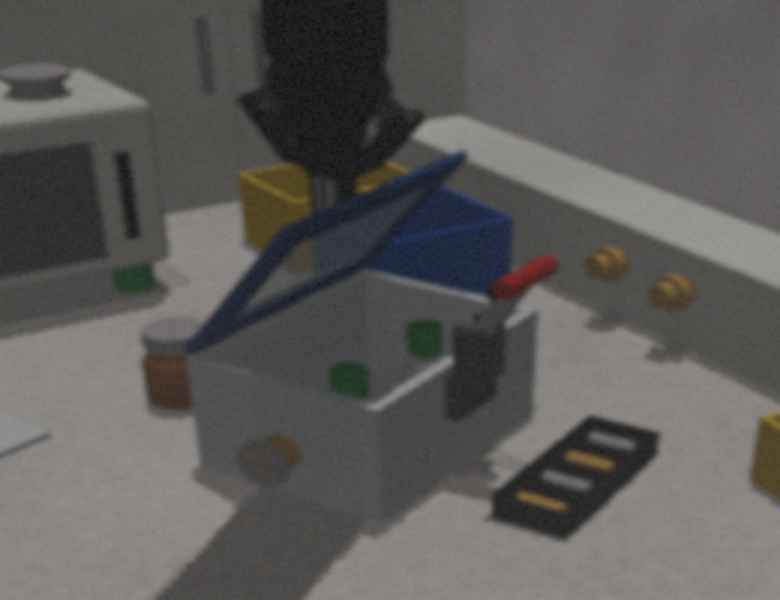

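The side picture shows the lid about half shut (edge at 288,134 full-frame), pushed by the fingertips; clamp still up. Continue the arc.

Call:
move_arm:
  moves:
    - [[0,0.007,0.008],0,1]
    - [[0,0.014,0.015],0,1]
    - [[0,0.02,0.022],0,1]
    - [[0,0.029,0.036],0,1]
    - [[0,0.036,0.05],0,1]
    - [[0,0.04,0.062],0,1]
    - [[0,0.042,0.072],0,1]
    - [[0,0.042,0.08],0,1]
    - [[0,0.042,0.086],0,1]
    - [[0,0.042,0.088],0,1]

```text
clock: 13.7
tcp_pos: [0.5546, 0.1747, 0.1076]
eef_rot: [0.976, 0.219, -0.0, 0.002]
force: [-16.4, -9.9, 53.6]
finger_gap: -0.0
grasp_force: 26.6
```

Call:
move_arm:
  moves:
    - [[0,0,-0.03],0,1]
    - [[0,0,-0.08],0,1]
    - [[0,0,-0.13],0,1]
    - [[0,0.02,-0.166],0,1]
    - [[0,0.07,-0.166],0,1]
    - [[0,0.12,-0.166],0,1]
    - [[0,0.148,-0.166],0,1]
    - [[0,0.148,-0.15],0,1]
    - [[0,0.148,-0.1],0,1]
    - [[0,0.148,-0.071],0,1]

```text
clock: 14.95
tcp_pos: [0.6155, 0.0433, 0.1699]
eef_rot: [0.975, 0.22, -0.002, -0.001]
force: [0.6, 0.5, 0.4]
finger_gap: 0.001
grasp_force: 0.0
```

```bash
python3 - <<'E'
from h import *
s=bot.observe(); p=[.5465,.1914,2.018]
q=ch([0,0,-p[2]],s['tcp_pos']-[p[0],p[1],0])[0]; print(s['clock'],q.round(4),s['force'].round(1),s['eef_rot'].round(3))
ims=[]
for c in ['scene','side']:
    im=bot.read_camera(c)[:,:,::-1]; ims.append(im); cal=bot.calibration(c)
    print(c,[(n,np.round(d['centre'],1).tolist(),round(d['confidence'],2)) for n in ['lid_edge','clamp_tip'] for d in bot.mark_of(c,n)][:4],proj(ch(p,[lid_edge(0),clamp_tip(1.936)]),cal).round(0).tolist())
cv2.imwrite('pics/c5.png',np.hstack([cv2.resize(ims[0][220:420,300:500],(400,400)),cv2.resize(ims[1][100:300,200:400],(400,400))]))
for b in np.radians([111,100,90,75,60,45,30,20,10,4,-2]):
    t=clamp_tip(b)[[0,2]]; w=.015*min(1,max(0,np.degrees(b)/75))
    c=t+.008*np.array([-np.sin(b),np.cos(b)])-[w,0]
    print(round(np.degrees(b)),'tool y',round(-(c[0]-q[0]),3),'z',round(-(c[1]-q[2]),3))
E
```

```text
14.95 [-0.1634  0.0018  0.1699] [0.6 0.5 0.4] [ 0.975  0.22  -0.002 -0.001]
scene [('lid_edge', [366.5, 311.9], 0.93), ('clamp_tip', [342.1, 287.9], 0.71), ('clamp_tip', [398.8, 351.0], 0.46)] [[365.0, 316.0], [343.0, 289.0]]
side [('lid_edge', [313.1, 201.4], 0.65), ('clamp_tip', [336.8, 169.7], 0.89)] [[315.0, 200.0], [335.0, 170.0]]
111 tool y -0.024 z -0.006
100 tool y -0.035 z -0.012
90 tool y -0.045 z -0.016
75 tool y -0.062 z -0.018
60 tool y -0.082 z -0.015
45 tool y -0.101 z -0.008
30 tool y -0.117 z 0.002
20 tool y -0.127 z 0.011
10 tool y -0.134 z 0.021
4 tool y -0.138 z 0.028
-2 tool y -0.14 z 0.034
```

View pics/c5.png

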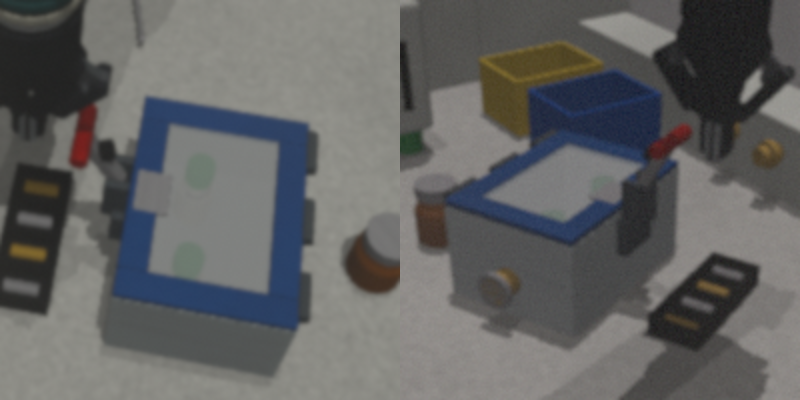

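Both views show the lid level and shut with the probes standing under the window, and the fingers outside the red handle, clamp still up. Now swing the clamp.

Call:
move_arm:
  moves:
    - [[0,-0.015,0],0,1]
    - [[0,-0.026,-0.004],0,1]
    - [[0,-0.037,-0.008],0,1]
    - [[0,-0.047,-0.012],0,1]
    - [[0,-0.056,-0.014],0,1]
    - [[0,-0.065,-0.015],0,1]
    - [[0,-0.075,-0.014],0,1]
    - [[0,-0.085,-0.012],0,1]
    - [[0,-0.094,-0.009],0,1]
    - [[0,-0.103,-0.005],0,1]

```text
clock: 16.5
tcp_pos: [0.5734, 0.1352, 0.1778]
eef_rot: [0.976, 0.219, -0.0, -0.0]
force: [1.7, -0.4, 1.0]
finger_gap: 0.001
grasp_force: 0.7
```

```bash
python3 - <<'E'
from h import *
s=bot.observe(); p=[.5465,.1914,2.018]
q=ch([0,0,-p[2]],s['tcp_pos']-[p[0],p[1],0])[0]; print(s['clock'],q.round(4),s['force'].round(1))
cal=bot.calibration('side'); im=bot.read_camera('side')[:,:,::-1]; cv2.imwrite('pics/s6.png',im)
print([(np.round(d['centre'],1).tolist(),round(d['confidence'],2)) for d in bot.mark_of('side','clamp_tip')])
for b in [60,50,40,30,20,0]: print(b,proj(ch(p,clamp_tip(np.radians(b))),cal).round(0).tolist())
E
```

```text
16.5 [-0.0623  0.      0.1778] [ 1.7 -0.4  1. ]
[]
60 [[309.0, 162.0]]
50 [[305.0, 164.0]]
40 [[301.0, 166.0]]
30 [[297.0, 169.0]]
20 [[295.0, 173.0]]
0 [[292.0, 182.0]]
```

Call:
move_arm:
  moves:
    - [[0,-0.008,0.004],0,1]
    - [[0,-0.016,0.01],0,1]
    - [[0,-0.022,0.015],0,1]
    - [[0,-0.028,0.021],0,1]
    - [[0,-0.034,0.028],0,1]
    - [[0,-0.037,0.034],0,1]
    - [[0,-0.039,0.038],0,1]
    - [[0,-0.039,0.041],0,1]
    - [[0,-0.039,0.043],0,1]
    - [[0,-0.039,0.043],0,1]

```text
clock: 17.85
tcp_pos: [0.5572, 0.1696, 0.135]
eef_rot: [0.976, 0.219, -0.0, 0.0]
force: [0.5, 0.3, -0.5]
finger_gap: 0.001
grasp_force: 0.0
```

```bash
python3 - <<'E'
from h import *
ims=[bot.read_camera(c)[:,:,::-1] for c in ['scene','side']]
cv2.imwrite('pics/c7.png',np.hstack([cv2.resize(ims[0][220:420,300:500],(400,400)),cv2.resize(ims[1][100:300,200:400],(400,400))]))
p=[.5465,.1914,2.018]
for c in ['scene','side']:
    cal=bot.calibration(c)
    print(c,[(np.round(d['centre'],1).tolist(),round(d['confidence'],2)) for d in bot.mark_of(c,'clamp_tip')],[proj(ch(p,clamp_tip(np.radians(b))),cal).round(0).tolist() for b in (60,30,15,0)])
E
```

```text
scene [([397.3, 313.0], 0.88)] [[[377.0, 293.0]], [[391.0, 302.0]], [[395.0, 308.0]], [[397.0, 313.0]]]
side [([294.9, 181.5], 0.75)] [[[309.0, 162.0]], [[297.0, 169.0]], [[294.0, 175.0]], [[292.0, 182.0]]]
```

View pics/c7.png

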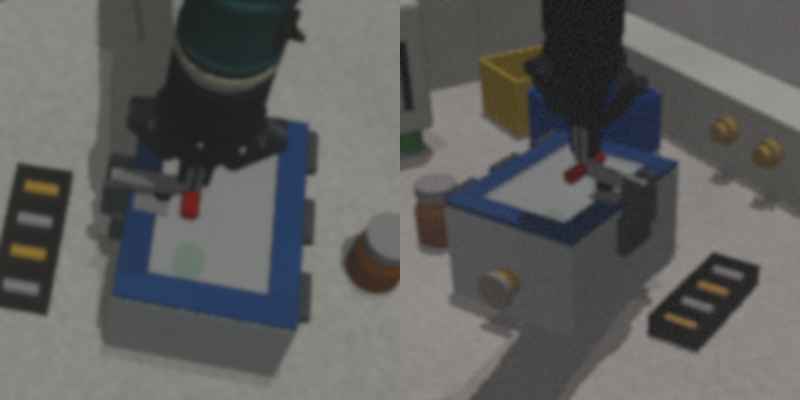

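Call:
move_arm:
  moves:
    - [[0,0,0.001],0,1]
    - [[0,0,0.002],0,1]
    - [[0,0,0.003],0,1]
    - [[0,0,0.003],0,1]
    - [[0,0,0.004],0,1]
    - [[0,0,0.004],0,1]
    - [[0,0,0.005],0,1]
    - [[0,0,0.005],0,1]
    - [[0,0,0.005],0,1]
    - [[0,0,0.005],0,1]

```text
clock: 19.3
tcp_pos: [0.5572, 0.1696, 0.1302]
eef_rot: [0.976, 0.219, -0.0, 0.0]
force: [-0.2, 0.4, 0.1]
finger_gap: 0.001
grasp_force: 0.0
```

Call:
move_arm:
  moves:
    - [[0,0,-0.01],0,1]
    - [[0,0,-0.03],0,1]
    - [[0,0,-0.06],0,1]
    - [[0,0,-0.09],0,1]
    - [[0,0,-0.12],0,1]
    - [[0,0,-0.15],0,1]
    - [[0,0,-0.15],0,1]
    - [[0,0,-0.15],0,1]
    - [[0,0,-0.15],0,1]
    - [[0,0,-0.15],0,1]

```text
clock: 20.55
tcp_pos: [0.5569, 0.1697, 0.2794]
eef_rot: [0.976, 0.219, -0.001, 0.0]
force: [0.2, -0.4, -0.3]
finger_gap: -0.001
grasp_force: 0.0
```

```bash
cat > m.py <<'E'
from h import *
from scipy.optimize import least_squares
p=[.5465,.1914,2.018]; s=bot.observe(); print(s['clock'],s['tcp_pos'],s['force'])
I=lambda q:ch([0,0,-p[2]],np.array(q)-[p[0],p[1],0])[0]
for n in ['clamp_tip','clamp_pivot','lid_edge','spare','probe']:
    o=[]
    for c in ['scene','side','wrist']:
        cal=bot.calibration(c); bot.read_camera(c); d=bot.mark_of(c,n)
        if d: o.append((c,cal,d[0]['centre'])); print(n,c,np.round(d[0]['centre'],1),round(d[0]['confidence'],2),'model0',proj(ch(p,clamp_tip(0)),cal).round(1)[0] if n=='clamp_tip' else '')
    if len(o)>1:
        r=least_squares(lambda x:np.concatenate([proj(x,k)[0]-u for _,k,u in o]),[.57,.16,.12]); print(n,'chamber frame',I(r.x).round(4),'cost',round(r.cost,1))
for c in ['scene','side','wrist']:
    im=bot.read_camera(c); cal=bot.calibration(c)
    h=cv2.cvtColor(im,cv2.COLOR_RGB2HSV); m=cv2.inRange(h,(0,130,60),(8,255,255))|cv2.inRange(h,(172,130,60),(180,255,255))
    N,l,st,ce=cv2.connectedComponentsWithStats(m); print(c,[(st[i].tolist(),ce[i].round(1).tolist()) for i in range(1,N) if st[i,4]>25])
    e=ch(p,[[-.0235,-.028,.13],[-.0235,.028,.13]]); print(' model handle ends',proj(e,cal).round(1).tolist())
print(bot.observe()['clock'])
E
python3 m.py
```

```text
20.55 [0.55685008 0.16965944 0.27936373] [ 0.17147724 -0.43763512 -0.27859606]
clamp_tip scene [396.6 314.8] 0.57 model0 [396.5 312.8]
clamp_tip side [293.6 185.2] 0.93 model0 [292.  182.5]
clamp_tip wrist [316.8 224. ] 0.88 model0 [315.5 224.7]
clamp_tip chamber frame [-0.0245  0.0003  0.1246] cost 1.7
clamp_pivot scene [359.9 307.2] 0.84 model0 
clamp_pivot side [321. 192.] 0.6 model0 
clamp_pivot wrist [384.4 222.8] 0.85 model0 
clamp_pivot chamber frame [-8.600e-02 -1.000e-04  1.262e-01] cost 1.9
lid_edge scene [366.7 314.8] 0.75 model0 
lid_edge side [311.8 199.7] 0.62 model0 
lid_edge wrist [369.8 215.1] 0.62 model0 
lid_edge chamber frame [-0.0739 -0.0014  0.1062] cost 7.2
spare scene [366.5 313.1] 0.19 model0 
probe scene [233.3 276.7] 0.86 model0 
probe side [427.5 319.6] 0.86 model0 
probe wrist [561.4 266.4] 0.79 model0 
probe chamber frame [-3.514e-01  9.810e-02  1.000e-04] cost 6.4
scene [([168, 236, 12, 13, 115], [173.5, 241.6]), ([391, 300, 10, 30, 193], [395.8, 314.8])]
 model handle ends [[395.1, 327.4], [397.8, 298.7]]
side [([283, 178, 18, 14, 69], [290.7, 185.0]), ([495, 280, 16, 16, 185], [502.5, 287.1])]
 model handle ends [[299.4, 177.3], [284.2, 187.9]]
wrist [([308, 192, 16, 60, 809], [315.2, 220.9])]
 model handle ends [[315.2, 193.5], [315.6, 254.3]]
22.2
```

The networks put the handle at the down position, but I felt no stop; press further until it resists.

Call:
move_arm:
  moves:
    - [[0,0,0.05],0,1]
    - [[0,0,0.1],0,1]
    - [[0,0,0.135],0,1]
    - [[0,0,0.145],0,1]
    - [[0,0,0.15],0,1]
    - [[0,0,0.152],0,1]
    - [[0,0,0.153],0,1]
    - [[0,0,0.154],0,1]
    - [[0,0,0.154],0,1]
    - [[0,0,0.154],0,1]

```text
clock: 23.45
tcp_pos: [0.5581, 0.1702, 0.1297]
eef_rot: [0.976, 0.219, 0.001, 0.0]
force: [-4.6, -2.8, 12.5]
finger_gap: 0.003
grasp_force: 6.4
```

Call:
move_arm:
  moves:
    - [[0,0,0.001],0,1]
    - [[0,0,0.002],0,1]
    - [[0,0,0.002],0,1]
    - [[0,0,0.002],0,1]
    - [[0,0,0],0,1]
    - [[0,0,-0.03],0,1]
    - [[0,0,-0.08],0,1]
    - [[0,0,-0.13],0,1]
    - [[0,0,-0.15],0,1]
    - [[0,0,-0.15],0,1]

```text
clock: 24.7
tcp_pos: [0.5585, 0.1704, 0.2794]
eef_rot: [0.976, 0.219, 0.003, -0.0]
force: [0.5, 0.3, 0.0]
finger_gap: -0.003
grasp_force: 0.0
```

```bash
python3 m.py | grep -v -e probe -e spare; python3 - <<'E'
from h import *
# green caps through the window (tops at z~.092 / .092)
p=[.5465,.1914,2.018]
for c in ['scene','wrist']:
    cal=bot.calibration(c); h=cv2.cvtColor(bot.read_camera(c),cv2.COLOR_RGB2HSV); m=cv2.inRange(h,(40,18,60),(85,255,255))
    N,l,st,ce=cv2.connectedComponentsWithStats(m); print(c,[(st[i].tolist(),ce[i].round(1).tolist()) for i in range(1,N) if st[i,4]>40][:8],proj(ch(p,[[-.019,-.046,.085],[-.019,.046,.085]]),cal).round(0).tolist())
for c in ['scene','side']:
    bot.read_camera(c)
    for n in ['jar','wash_a']: print(c,n,[np.round(d['centre']).tolist() for d in bot.mark_of(c,n)][:2])
E
```

```text
24.7 [0.55850608 0.17036003 0.2794309 ] [0.47336358 0.2797204  0.0349913 ]
clamp_tip scene [397.8 315.2] 0.81 model0 [396.5 312.8]
clamp_tip side [294.9 184.5] 0.62 model0 [292.  182.5]
clamp_tip wrist [317.2 221.8] 0.79 model0 [315.4 225.2]
clamp_tip chamber frame [-0.0246 -0.0023  0.1259] cost 4.7
clamp_pivot scene [358.8 306.1] 0.8 model0 
clamp_pivot side [322.3 195. ] 0.69 model0 
clamp_pivot wrist [386.  221.8] 0.72 model0 
clamp_pivot chamber frame [-0.0878  0.0002  0.1215] cost 9.4
lid_edge scene [366.6 316.3] 0.6 model0 
lid_edge side [315.8 195.2] 0.97 model0 
lid_edge wrist [369.5 221.2] 0.71 model0 
lid_edge chamber frame [-0.0735 -0.0012  0.1134] cost 6.0
scene [([168, 236, 12, 13, 116], [173.6, 241.6]), ([391, 300, 10, 30, 193], [395.8, 314.8])]
 model handle ends [[395.1, 327.4], [397.8, 298.7]]
side [([283, 178, 18, 15, 70], [290.6, 185.4]), ([496, 280, 15, 16, 193], [502.5, 287.3])]
 model handle ends [[299.4, 177.3], [284.2, 187.9]]
wrist [([308, 193, 16, 61, 829], [315.2, 222.1])]
 model handle ends [[315.2, 194.3], [315.6, 255.8]]
26.35
scene [([122, 0, 55, 31, 500], [145.1, 11.9]), ([412, 0, 10, 8, 51], [416.5, 3.0]), ([80, 23, 35, 26, 310], [99.2, 36.7]), ([519, 31, 121, 58, 1493], [580.2, 58.7]), ([398, 297, 10, 17, 73], [403.5, 304.0]), ([387, 341, 15, 19, 222], [393.8, 349.9]), ([591, 458, 20, 19, 66], [600.7, 469.8])] [[393.0, 350.0], [398.0, 304.0]]
wrist [([297, 155, 25, 26, 513], [309.0, 167.5]), ([296, 244, 23, 25, 326], [305.8, 258.1])] [[311.0, 167.0], [311.0, 257.0]]
scene jar [[487.0, 354.0]]
scene wash_a [[238.0, 226.0], [184.0, 271.0]]
side jar [[217.0, 220.0]]
side wash_a [[487.0, 338.0], [420.0, 374.0]]
```

Lid and clamp are down against their stops, both caps show over their cups, and the bottles and jar haven't moved. The arm is clear, so I'm handing in.

```bash
python3 -c "
from rig import bot
print(bot.finish_job())"
```

```text
the job is handed in; nothing more can be done
None
```

The job is handed in at about 27 s: the green-capped probe stands in the empty cup, and the lid was then shut and the clamp swung down after it. The clamp stopped firmly about 8 mm lower than the given sizes imply, and I had no picture views left to check that by eye; the spare probe, bottles and jar show no movement in the final readings.

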